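# Set the bottle tester's hidden adapter turret by its clicks and load the dropper bottle

## Robot

A 6-joint arm with a two-finger parallel gripper is mounted at the origin on a cart in front of the work surface, level with it; the furniture and walls round the work are solid. World frame = base frame: x ahead of the robot, y to its left, z up, the work surface at z = 0. Lengths are in m, angles in rad, forces in N, time in s.
With the tool pointing down it reaches from about 0.225 to 0.875 m from the base axis. Payload 3.4 kg.
Tool frame: the origin (TCP) lies on the centre line of the jaws, within the pads' length; the fingertips stand 17 mm ahead of it and the grasp point (between the pads) lies 2 mm behind it; z points along the fingers, y is the line along which they close (so a half turn about z gives the same grasp; the last joint's range is limited). The gripper opens to 85 mm and grips with 20 to 120 N. Pads are 22 mm wide; open, the fingers measure 114 mm over their backs; the gripper's body (76 mm by 85 mm) begins 54 mm behind the grasp point. The pads swing forward as they close: fully open they stand 13 mm farther back than shut.
Start: joints at [-1.415, 0.276, 1.505, -0, 1.361, -0.121], TCP at [0.157, -0.553, 0.248] pointing down, gripper open.
Joint ranges: [-2.89, 2.89], [-0.75, 2.08], [0.22, 2.7], [-1.18, 4.32], [0.11, 2.71], [-2.7, 2.7]. Speed limits (rad/s): [2.57, 2.57, 3.14, 3.14, 3.14, 3.14].

## Interface

Orientations are given as a unit quaternion [w, x, y, z].
In Python, from rig import manip gives the robot as it stands.
- The arm moves only by the tool move_arm, never from a script. Its argument "steps" is one flat list of numbers, 7 for each row, row after row: the turn, a rotation vector about the world's x, y, z normalised to -1 to 1, where 1 is 360 degrees, then the shift along the world's x, y, z normalised to -1 to 1, where 1 is 1 m, then the opening, from -1 (shut) to 1 (fully open). A call has exactly 10 rows; each row is the pose to reach, as a shift and turn from the pose commanded when the call began, turning the shorter way round; what a row does not reach only later rows make up. A row lasts 1/10 s, in which the tool goes at most 50 mm and 8.59 degrees, less where a joint would pass 70% of its speed; a pose out of reach is approached as far as the arm can. A call with a number of a shift or a turn outside -1 to 1 is refused whole. A call with a gripper value outside its range is refused whole. The fingers move at their own pace and stop on an object; "squeeze" is the grip in N (left out, the last holds). Time passes only in rows, so rows that repeat a pose let the fingers close, or fill a call up. It gives the time, the measured TCP pose, the force, the opening and the grip force at its end, in the units of the state.
- manip.get_state(): the state, without advancing time (a new reading comes with each control period).
- manip.get_image(name): name is "scene" or "top"; returns a dict with "pixels" (384x512x3 uint8, blue, green, red), "fx", "fy", "cx", "cy" (pixels), "R" (3x3) and "t" (3): a world point X has camera coordinates R X + t. Camera axes: x right, y down, z forward; pixel columns grow to the right and rows downward; lengths in m; the calibration is good to about 2 mm. A picture is of the moment at which its call begins. There is no depth.
- manip.sign_off(): hands the job in; it is judged then, once.
The state is a dict: "clock": time; "qpos": joint angles; "qd": joint speeds; "effort": joint torques, N m; "position": TCP position; "ee_rot": TCP orientation; "contact_force": force on the tool from outside, world axes, zero at the start; "moment": the same for the moment, N m; "width": finger opening in m; "gripper_force": force on a finger pad.
Only numpy, scipy, OpenCV 4.12 (cv2) and the standard library are available. Lean on these libraries where they do the work, as an engineer would, in place of code of your own. Each camera call takes 0.05 s, during which the arm holds its last target. There are 200 camera calls.

## Task

Set the round bottle tester for the amber dropper bottle and load it. Its turret of adapter sleeves is hidden under the hood and the knob carries no mark, so first turn the knob anticlockwise (seen from above) until the turret comes gently up against its end stop, without forcing it, then turn it back clockwise and count three clicks from the stop, which brings the one sleeve wide enough for this bottle under the loading port. Then lower the bottle gently and upright through the port until it stands fully home and let go, leaving the weight and the stopper that stand in a row with it where they are.

Things in the scene. Friction and masses are not known exactly. Their poses are not given: they have to be found in the camera images.
- tester: Round bench instrument, fixed: dark base 178 mm across, plain white hood 172 mm across with a flat top 64 mm above the worktop, a black fluted knob in the middle, a black collar (loading port) near the rim, and a dark spring housing standing 16 mm out of the hood's side opposite the port. Origin: centre of its underside, z up, port towards its own -x. Its place and yaw vary.
- turret (a point): Fixed point on the knob's axis at the hood's top. Under the hood, unseen, a wheel on this axis holds ten places 36 deg apart, each held by a spring detent. It starts at place 1 or 2; at the end stop it is at place 0, and place N is under the port N clicks clockwise from there. Places 0-2: bores of 11 to 19 mm; 4-9: blind; 3: a cup of 34 mm bore, rim 12 mm below the collar's top.
- knob_grip (a point): Fixed point on the knob's vertical axis, 85 mm above the worktop. Knob: round, fluted, 39 mm diameter, from 70 to 98 mm above the worktop, alike all round, clear of everything. It drives the wheel with slack (some tens of degrees): after a change of direction it first turns almost freely, below 0.02 N m. Released, it and the wheel stay, the wheel centred in its place.
- end_stop: Hidden rubber-buffered pin of the end stop, 70 mm from the knob's axis (this entry has the tester's origin and axes). A click breaks away at about 0.3 N m on the knob; the torque then falls to zero within some 18 deg and the spring throws the wheel on into its place, with near zero torque until the knob catches up. At the stop it rises steeply past 0.4 N m; 1 N m (15 N on the pin) damages it.
- port (a point): Centre of the loading port at the level of the collar's top, 70 mm above the worktop, 60 mm from the knob's axis. Collar: black funnel ring, 46 mm outer diameter, its mouth 38 mm wide narrowing to a throat of 30 mm 8 mm further down. The bottle fully home has its underside 45 mm below this point, its shoulder 5 mm and its top 39 mm above it.
- dropper: Amber glass dropper bottle with black cap, 84 mm tall, about 40 g, loose: body of 27 mm diameter up to 50 mm, cap of 17 mm diameter from 50 to 84 mm above the underside, to be picked by from above. Origin: centre of its underside, z up along the bottle. It stands in a row along the front of the worktop with the weight and the stopper, in any order, some 110 mm apart.
- weight_200: Cream check weight, 28 mm diameter, 48 mm tall, standing loose in the same row; leave it alone. Origin: centre of its underside.
- stopper_1: Red-brown rubber stopper, 34 mm diameter at its top, 28 mm tall, standing loose in the same row; leave it alone. Origin: centre of its underside.

How it is judged:
By the outcome, as a careful person would: the job done as asked, in the order asked, and still so for the second after the job is handed in, with the robot touching nothing.
It also fails if it takes over 69 s, if anything falls off the work surface, if the arm or the gripper's body presses on something with over 40 N, if the wrist force passes 120 N, or if a joint passes its speed limit or range.

## Working session

There is one attempt and no reset: what is moved stays moved. The work goes in short steps, Python scripts to look and compute and a tool call to move; the robot and the scene stay as the last step left them, time stands still between calls to the robot, and variables do not carry over. Pictures are saved under pics/ and viewed, at most 10 in all, crops included, and the job is handed in when it is done.

Besides the shell and the picture viewer there is one more tool, called after "Emit:" in YAML: its name, and indented under it one key for each argument. move_arm: Moves the arm, as the interface text tells. Scaled input: -1 to 1 covers 1 m each way for a shift and 360 degrees each way for a turn. Its arguments: {"type":"object","properties":{"steps":{"type":"array"},"squeeze":{"type":"number"}},"required":["steps"]}

```bash
mkdir -p pics; ls; python3 - <<'E'
from rig import manip
import cv2, numpy as np, pickle
s=manip.get_state(); print(s)
for n in("scene","top"):
    d=manip.get_image(n); cv2.imwrite(f"pics/{n}0.png",d["pixels"]); pickle.dump(d,open(f"{n}0.pkl","wb"))
    print(n,d["fx"],d["cx"],d["cy"],np.round(-d["R"].T@d["t"],3),np.round(d["R"],3).tolist())
E
```

```text
pics
{'clock': 0.0, 'qpos': array([-1.41499139e+00,  2.76580063e-01,  1.50612333e+00, -2.15168153e-05,
        1.36070749e+00, -1.21009232e-01]), 'qd': array([ 0.00049564, -0.00079961, -0.00124683,  0.00027166,  0.00144579,
       -0.00183809]), 'effort': array([-2.67562355e-04, -4.16776049e+01, -2.45807594e+01, -8.27057174e-04,
        1.07915921e-02, -2.15332648e-05]), 'position': array([ 0.15704796, -0.55261963,  0.24745211]), 'ee_rot': array([-9.08793535e-04,  9.90436300e-01,  1.37967784e-01, -2.63340574e-05]), 'contact_force': array([ 0.37369503,  0.20345615, -0.48963275]), 'moment': array([-0.02987258, -0.04435755,  0.02723864]), 'gripper_force': 0.0, 'width': 0.08517193587483125}
scene 468.5255720042881 256.46599136383395 188.25917864950077 [0.005 0.651 0.991] [[-0.762, -0.648, 0.011], [-0.495, 0.571, -0.655], [0.418, -0.504, -0.755]]
top 350.31698482146413 254.59851181002628 193.69291284197269 [0.34  0.068 1.094] [[0.004, -1.0, 0.021], [-0.986, -0.008, -0.168], [0.168, -0.02, -0.986]]
```

View pics/top0.png

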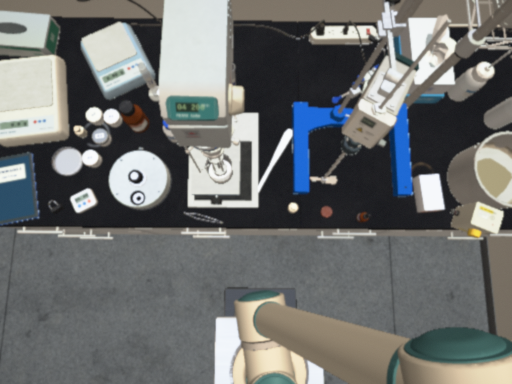

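View pics/scene0.png

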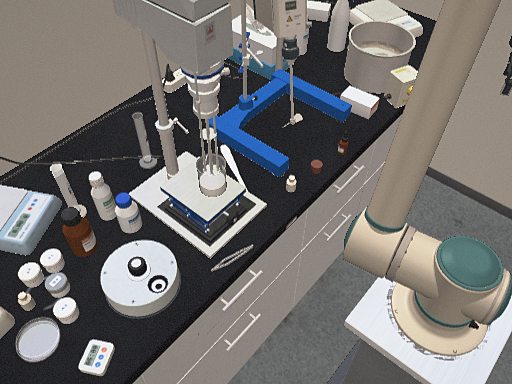

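The top view shows the tester at about (140,179), with the row at weight (292,207), stopper (326,211) and dropper (363,216). In the scene view the knob is at (137,265), the port at (157,285) and the dropper at (344,144). Next I'll enlarge the crops and measure.

```bash
cat > h.py <<'E'
import numpy as np, cv2, pickle
def ray(d,u,v):
    R,t=np.array(d["R"]),np.array(d["t"]); return -R.T@t, R.T@np.array([(u-d["cx"])/d["fx"],(v-d["cy"])/d["fy"],1])
def plane(d,u,v,z):
    c,r=ray(d,u,v); return (c+r*(z-c[2])/r[2])[:2]
def proj(d,X):
    p=np.array(d["R"])@X+np.array(d["t"]); return d["fx"]*p[0]/p[2]+d["cx"],d["fy"]*p[1]/p[2]+d["cy"]
def two(a,ua,b,ub):
    A=[];B=[]
    for d,u in((a,ua),(b,ub)):
        c,r=ray(d,*u); r=r/np.linalg.norm(r); P=np.eye(3)-np.outer(r,r); A.append(P);B.append(P@c)
    return np.linalg.lstsq(np.vstack(A),np.hstack(B),rcond=None)[0]
E
python3 - <<'E'
from h import *
S=pickle.load(open("scene0.pkl","rb"));T=pickle.load(open("top0.pkl","rb"))
t=T["pixels"];s=S["pixels"]
def up(i,x,y,w,h,k): return cv2.resize(i[y:y+h,x:x+w],(w*k,h*k),interpolation=cv2.INTER_CUBIC)
a=up(t,100,140,80,80,5);b=up(s,95,230,100,100,4)
c=up(t,280,195,100,35,4);e=up(s,280,130,80,70,4)[:200]
W=np.zeros((600,800,3),np.uint8);W[:400,:400]=a;W[:400,400:]=b;W[400:540,:400]=c;W[400:600,400:720]=e
cv2.imwrite("pics/crop.png",W)
def blobs(i,m,x,y,w,h,mn):
    q=np.zeros_like(m);q[y:y+h,x:x+w]=m[y:y+h,x:x+w]
    n,l,st,ce=cv2.connectedComponentsWithStats(q)
    return [(np.round(ce[k],1).tolist(),st[k].tolist()) for k in range(1,n) if st[k][4]>=mn]
gt=cv2.cvtColor(t,6);gs=cv2.cvtColor(s,6)
print("hood top",blobs(t,(gt>120).astype(np.uint8),100,140,80,75,500))
print("dark in hood top",blobs(t,(gt<90).astype(np.uint8),120,160,40,46,15))
print("dark scene",blobs(s,(gs<90).astype(np.uint8),115,250,55,50,15))
print("row top",blobs(t,(t.max(2)>55).astype(np.uint8),283,200,90,22,10))
print("row scene",blobs(s,(s.max(2)>60).astype(np.uint8),284,134,68,60,10))
E
```

```text
hood top [([138.3, 178.1], [109, 148, 61, 60, 2587])]
dark in hood top [([137.3, 178.1], [129, 171, 14, 12, 58]), ([133.1, 195.6], [131, 191, 8, 12, 18])]
dark scene [([137.3, 267.3], [128, 257, 19, 19, 214]), ([156.9, 281.5], [148, 275, 20, 18, 122]), ([158.2, 285.9], [155, 284, 7, 5, 25])]
row top [([292.6, 207.3], [287, 202, 12, 12, 115]), ([326.0, 211.3], [320, 205, 13, 13, 128]), ([361.7, 216.6], [356, 212, 13, 10, 82])]
row scene [([342.4, 147.0], [338, 139, 11, 16, 120]), ([285.8, 163.1], [284, 155, 5, 19, 77]), ([316.0, 165.7], [311, 159, 12, 15, 139]), ([341.3, 183.3], [322, 164, 30, 30, 465]), ([290.7, 183.3], [286, 174, 11, 19, 159])]
```

View pics/crop.png

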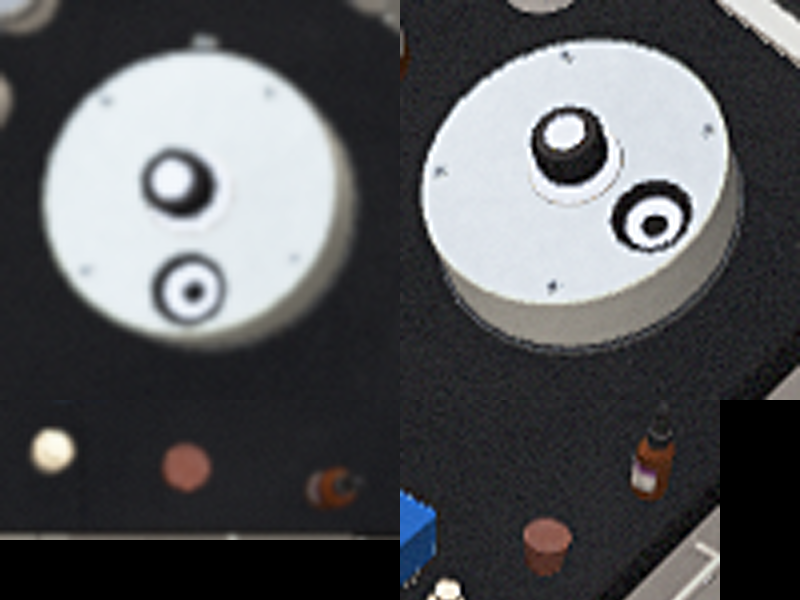

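The enlarged crops show the white knob cap at top (134.6,175.6) and scene (135.9,262.9). The port ring is at top (137.2,197.4) and scene (157.4,283.6), and the bottle's cap is at the upper end in the scene view. I'll refine these by mask and triangulate.

```bash
python3 - <<'E'
from h import *
S=pickle.load(open("scene0.pkl","rb"));T=pickle.load(open("top0.pkl","rb"))
K=(134.6,175.6),(135.9,262.9);P=(137.2,197.4),(157.4,283.6);H=(137.6,178.2),(138.4,272.6)
for n,q,z in(("knob",K,.098),("port",P,.07),("hood",H,.064)):
    print(n,plane(T,*q[0],z).round(4),plane(S,*q[1],z).round(4),two(T,q[0],S,q[1]).round(4))
# bottle: body by orange-brown + label masks, row centroids at mid height of the visible
for n,a,b,z in(("weight",(292.6,207.3),(290.7,183.3),.03),("stopper",(326,211.3),(316,165.7),.018)):
    print(n,plane(T,*a,z).round(4),plane(S,*b,z).round(4))
t=T["pixels"].astype(int);s=S["pixels"].astype(int)
for d,i,(x,y,w,h) in((T,t,(350,205,26,20)),(S,s,(334,128,20,30))):
    c=i[y:y+h,x:x+w]; m=(c[...,2]-c[...,0]>25)|(c.max(2)>70)
    vs,us=np.nonzero(m);print("body",us.mean()+x,vs.mean()+y,us.min()+x,us.max()+x,vs.min()+y,vs.max()+y,len(us))
    g=c.max(2); print("\n".join(" ".join("%3d"%v for v in r) for r in g))
E
```

```text
knob [0.5601 0.3942] [0.56  0.396] [0.561  0.3952 0.0957]
port [0.5009 0.3917] [0.5004 0.3918] [0.5007 0.3917 0.0696]
hood [0.5598 0.396 ] [0.5571 0.3992] [0.5609 0.3977 0.058 ]
weight [ 0.4801 -0.0711] [ 0.4785 -0.0655]
stopper [ 0.4699 -0.1764] [ 0.4707 -0.1757]
body 361.54794520547944 216.87671232876713 357 367 212 221 73
 37  34  35  35  37  36  35  36  35  37  37  37  36  34  32  35  33  34  35  35  35  34  34  34  34  34
 38  34  36  35  36  37  37  37  36  36  37  35  34  35  34  34  35  34  35  33  35  33  34  35  33  34
 35  35  34  35  37  37  38  37  37  36  36  34  36  35  33  34  34  34  36  34  34  35  34  32  32  33
 37  37  35  36  36  36  36  36  35  37  35  35  33  36  34  34  34  34  33  33  35  35  35  35  35  33
 36  36  36  36  38  35  36  36  36  34  35  35  34  33  35  34  33  32  35  33  35  35  33  35  34  34
 36  35  38  38  37  35  35  35  34  34  35  35  35  33  35  31  31  34  35  35  34  33  33  33  33  31
 37  37  39  38  38  37  35  33  35  36  36  34  39  43  46  45  36  34  34  36  35  36  33  34  32  35
 37  39  39  38  38  36  33  35  39  44  46  
[... 3069 characters left out ...]
 151 165 173 157 130  71  72  69  35  41  37  37  38  41  44
 41  46  41  50 164 144 156 180 180 149  67  71  67  39  47  35  43  43  34  43
 37  44  40  44 110 119 139 166 168 122  64  67  71  38  47  37  42  38  29  33
 36  41  38  42  59  73  95 125 129  91  67  74  55  38  41  39  38  47  40  39
 52  48  39  45  46  63  70  66  81  79  71  64  42  39  30  36  43  43  38  36
 33  43  45  44  35  49  79  72  75  69  66  52  34  38  43  38  39  43  41  35
 45  36  39  40  43  44  40  30  43  36  47  46  44  37  46  33  44  41  36  31
 43  47  42  45  38  44  45  40  40  43  45  46  39  44  30  43  34  36  34  31
 45  48  38  43  39  34  44  38  44  40  47  46  35  40  38  39  37  34  24  29
```

```bash
python3 - <<'E'
from h import *
S=pickle.load(open("scene0.pkl","rb"));T=pickle.load(open("top0.pkl","rb"))
print("tip",plane(T,369,214.8,.083),plane(S,345.4,131,.083),two(T,(369,214.8),S,(345.4,131)))
a=np.linspace(0,6.28,60)
def sil(d,c):
    p=np.array([proj(d,np.array([c[0]+.0135*np.cos(q),c[1]+.0135*np.sin(q),z])) for q in a for z in(0,.047)])
    q=np.array([proj(d,np.array([c[0]+.006*np.cos(q),c[1]+.006*np.sin(q),.084])) for q in a])
    return p.min(0).round(1),p.max(0).round(1),q.min(0).round(1),q.max(0).round(1)
for c in((.455,-.286),(.457,-.289),(.459,-.289)): print(c,sil(T,c),sil(S,c))
E
```

```text
tip [ 0.45268224 -0.28750666] [ 0.45631395 -0.2887389 ] [ 0.4533548  -0.28550552  0.08682168]
(0.455, -0.286) (array([355.2, 210.9]), array([368.8, 221.2]), array([366.5, 211.9]), array([370.6, 216. ])) (array([336.5, 137.7]), array([348. , 155.5]), array([343.2, 130. ]), array([347.4, 132.8]))
(0.457, -0.289) (array([356.1, 210.2]), array([369.8, 220.6]), array([367.5, 211.2]), array([371.6, 215.3])) (array([336.5, 136.9]), array([348. , 154.6]), array([343.2, 129.2]), array([347.4, 132. ]))
(0.459, -0.289) (array([356.1, 209.6]), array([369.7, 219.9]), array([367.5, 210.6]), array([371.6, 214.7])) (array([336. , 136.6]), array([347.4, 154.3]), array([342.6, 128.9]), array([346.8, 131.7]))
```

Emit:
move_arm:
  steps: [0,0,0.122,0.2,0.5,0.03,1,0,0,0.122,0.2,0.5,0.03,1,0,0,0.122,0.2,0.5,0.03,1,0,0,0.122,0.2,0.5,0.03,1,0,0,0.122,0.2,0.5,0.03,1,0,0,0.122,0.2,0.5,0.03,1,0,0,0.122,0.2,0.5,0.03,1,0,0,0.122,0.2,0.5,0.03,1,0,0,0.122,0.2,0.5,0.03,1,0,0,0.122,0.2,0.5,0.03,1]
  squeeze: 40

```text
clock: 1.1
position: [0.3425, -0.0876, 0.2763]
ee_rot: [0.0, 0.867, 0.498, 0.0]
contact_force: [0.7, -0.4, 0.1]
width: 0.0852
gripper_force: 0.0
```

Emit:
move_arm:
  steps: [0,0,0,0.08,0.34,-0.02,1,0,0,0,0.08,0.34,-0.02,1,0,0,0,0.08,0.34,-0.02,1,0,0,0,0.08,0.34,-0.02,1,0,0,0,0.08,0.34,-0.02,1,0,0,0,0.08,0.34,-0.02,1,0,0,0,0.08,0.34,-0.02,1,0,0,0,0.2,0.48,-0.06,1,0,0,0,0.2,0.48,-0.06,1,0,0,0,0.2,0.48,-0.06,1]

```text
clock: 2.1
position: [0.5185, 0.3635, 0.2234]
ee_rot: [0.0, 0.867, 0.499, -0.0]
contact_force: [-0.5, -0.2, 0.8]
width: 0.0854
gripper_force: 0.0
```

```bash
sleep 2; python3 -c "
from rig import manip
s=manip.get_state();print(s['clock'],s['qpos'].round(3),s['position'].round(4),s['moment'].round(3))"
```

```text
2.1 [ 0.502  0.377  1.415 -0.     1.35   1.028] [0.5185 0.3635 0.2234] [-0.005 -0.007  0.036]
```

Emit:
move_arm:
  steps: [0,0,0,0.042,0.032,-0.05,1,0,0,0,0.042,0.032,-0.05,1,0,0,0,0.042,0.032,-0.08,1,0,0,0,0.042,0.032,-0.1,1,0,0,0,0.042,0.032,-0.11,1,0,0,0,0.042,0.032,-0.12,1,0,0,0,0.042,0.032,-0.125,1,0,0,0,0.042,0.032,-0.13,1,0,0,0,0.042,0.032,-0.13,1,0,0,0,0.042,0.032,-0.13,1]

```text
clock: 3.1
position: [0.5603, 0.3938, 0.0951]
ee_rot: [0.0, 0.867, 0.498, 0.001]
contact_force: [0.0, -0.1, 0.3]
width: 0.0852
gripper_force: 0.0
```

```bash
sleep 2; cat > st.py <<'E'
from rig import manip
import numpy as np
s=manip.get_state();w,x,y,z=s['ee_rot']
print(s['clock'],'q6',s['qpos'][5].round(4),'pos',s['position'].round(4),'yaw',round(2*np.degrees(np.arctan2(y,x)),2),'F',s['contact_force'].round(1),'M',s['moment'].round(3),'w',round(s['width'],4),'g',round(s['gripper_force'],1))
E
python3 st.py; python3 - <<'E'
from rig import manip
import cv2
a=manip.get_image("top")["pixels"][120:240,80:240];b=manip.get_image("scene")["pixels"][190:330,60:220]
import numpy as np
cv2.imwrite("pics/k1.png",np.hstack([cv2.resize(a,(400,300)),cv2.resize(b,(343,300))]))
E
```

```text
3.1 q6 1.0387 pos [0.5603 0.3938 0.0951] yaw 59.78 F [ 0.  -0.1  0.3] M [-0.009 -0.024  0.003] w 0.0852 g 0.0
```

View pics/k1.png

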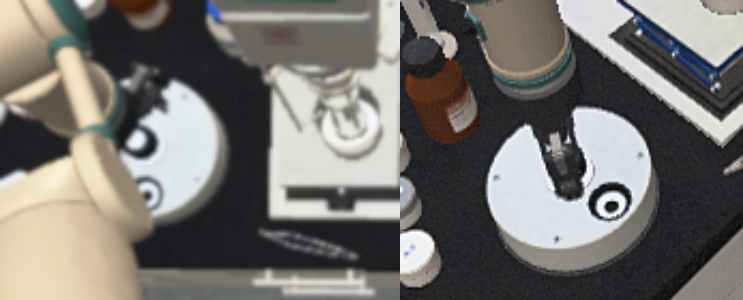

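The fingers straddle the knob (scene crop around (570,170)). I'll lower 3 mm and close.

Emit:
move_arm:
  steps: [0,0,0,0,0.001,-0.003,1,0,0,0,0,0.001,-0.003,-0.2,0,0,0,0,0.001,-0.003,-0.2,0,0,0,0,0.001,-0.003,-0.2,0,0,0,0,0.001,-0.003,-0.2,0,0,0,0,0.001,-0.003,-0.2,0,0,0,0,0.001,-0.003,-0.2,0,0,0,0,0.001,-0.003,-0.2,0,0,0,0,0.001,-0.003,-0.2,0,0,0,0,0.001,-0.003,-0.2]
  squeeze: 40

```text
clock: 4.2
position: [0.5602, 0.3946, 0.0917]
ee_rot: [0.0, 0.867, 0.498, 0.0]
contact_force: [0.2, -1.7, 4.6]
width: 0.0373
gripper_force: 41.0
```

```bash
sleep 1;python3 st.py
```

```text
4.2 q6 1.04 pos [0.5602 0.3946 0.0917] yaw 59.78 F [ 0.2 -1.7  4.6] M [-0.298 -0.192 -0.001] w 0.0373 g 41.0
```

Emit:
move_arm:
  steps: [0,0,0.008,0,0,0,-0.2,0,0,0.016,0,0,0,-0.2,0,0,0.024,0,0,0,-0.2,0,0,0.032,0,0,0,-0.2,0,0,0.04,0,0,0,-0.2,0,0,0.04,0,0,0,-0.2,0,0,0.04,0,0,0,-0.2,0,0,0.04,0,0,0,-0.2,0,0,0.04,0,0,0,-0.2,0,0,0.04,0,0,0,-0.2]

```text
clock: 5.2
position: [0.5605, 0.3945, 0.0916]
ee_rot: [0.0, 0.798, 0.603, 0.0]
contact_force: [2.6, -3.4, 4.7]
width: 0.0375
gripper_force: 41.1
```

```bash
sleep 1;python3 st.py
```

```text
5.2 q6 0.789 pos [0.5605 0.3945 0.0916] yaw 74.16 F [ 2.6 -3.4  4.7] M [-0.499 -0.465 -0.153] w 0.0375 g 41.1
```

Emit:
move_arm:
  steps: [0,0,0.005,0,0,0,-0.2,0,0,0.01,0,0,0,-0.2,0,0,0.015,0,0,0,-0.2,0,0,0.02,0,0,0,-0.2,0,0,0.02,0,0,0,-0.2,0,0,0.02,0,0,0,-0.2,0,0,0.02,0,0,0,-0.2,0,0,0.02,0,0,0,-0.2,0,0,0.02,0,0,0,-0.2,0,0,0.02,0,0,0,-0.2]

```text
clock: 6.2
position: [0.5606, 0.3945, 0.0917]
ee_rot: [0.001, 0.758, 0.652, 0.001]
contact_force: [2.6, -2.6, 4.2]
width: 0.0378
gripper_force: 41.2
```

```bash
sleep 1;python3 st.py
```

```text
6.2 q6 0.6635 pos [0.5606 0.3945 0.0917] yaw 81.36 F [ 2.6 -2.6  4.2] M [-0.422 -0.628  0.014] w 0.0378 g 41.2
```

Emit:
move_arm:
  steps: [0,0,0.008,0,0,0,-0.2,0,0,0.016,0,0,0,-0.2,0,0,0.024,0,0,0,-0.2,0,0,0.032,0,0,0,-0.2,0,0,0.036,0,0,0,-0.2,0,0,0.036,0,0,0,-0.2,0,0,0.036,0,0,0,-0.2,0,0,0.036,0,0,0,-0.2,0,0,0.036,0,0,0,-0.2,0,0,0.036,0,0,0,-0.2]

```text
clock: 7.2
position: [0.5609, 0.3944, 0.0916]
ee_rot: [0.001, 0.68, 0.733, 0.001]
contact_force: [3.7, -4.3, 4.5]
width: 0.0373
gripper_force: 41.2
```

```bash
sleep 1;python3 st.py
```

```text
7.2 q6 0.4373 pos [0.5609 0.3944 0.0916] yaw 94.32 F [ 3.7 -4.3  4.5] M [-0.612 -0.691 -0.03 ] w 0.0373 g 41.2
```

Emit:
move_arm:
  steps: [0,0,0.003,0,0,0,-0.2,0,0,0.006,0,0,0,-0.2,0,0,0.009,0,0,0,-0.2,0,0,0.01,0,0,0,-0.2,0,0,0.01,0,0,0,-0.2,0,0,0.01,0,0,0,-0.2,0,0,0.01,0,0,0,-0.2,0,0,0.01,0,0,0,-0.2,0,0,0.01,0,0,0,-0.2,0,0,0.01,0,0,0,-0.2]

```text
clock: 8.2
position: [0.561, 0.3945, 0.0916]
ee_rot: [0.001, 0.657, 0.754, 0.001]
contact_force: [4.9, -3.7, 3.8]
width: 0.0372
gripper_force: 41.2
```

```bash
sleep 1;python3 st.py
```

```text
8.2 q6 0.3745 pos [0.561  0.3945 0.0916] yaw 97.91 F [ 4.9 -3.7  3.8] M [-0.645 -0.62  -0.021] w 0.0372 g 41.2
```

Emit:
move_arm:
  steps: [0,0,0.003,0,0,0,-0.2,0,0,0.006,0,0,0,-0.2,0,0,0.008,0,0,0,-0.2,0,0,0.008,0,0,0,-0.2,0,0,0.008,0,0,0,-0.2,0,0,0.008,0,0,0,-0.2,0,0,0.008,0,0,0,-0.2,0,0,0.008,0,0,0,-0.2,0,0,0.008,0,0,0,-0.2,0,0,0.008,0,0,0,-0.2]

```text
clock: 9.2
position: [0.561, 0.3945, 0.0916]
ee_rot: [0.001, 0.638, 0.77, 0.001]
contact_force: [4.5, -4.7, 4.1]
width: 0.0376
gripper_force: 41.1
```

```bash
sleep 1;python3 st.py
```

```text
9.2 q6 0.3259 pos [0.561  0.3945 0.0916] yaw 100.67 F [ 4.5 -4.7  4.1] M [-0.596 -0.731 -0.641] w 0.0376 g 41.1
```

Torque rose from 0.02 to 0.64 N m in under 3°, so this is the end stop. Now turning back clockwise.

Emit:
move_arm:
  steps: [0,0,-0.008,0,0,0,-0.2,0,0,-0.016,0,0,0,-0.2,0,0,-0.024,0,0,0,-0.2,0,0,-0.032,0,0,0,-0.2,0,0,-0.04,0,0,0,-0.2,0,0,-0.05,0,0,0,-0.2,0,0,-0.05,0,0,0,-0.2,0,0,-0.05,0,0,0,-0.2,0,0,-0.05,0,0,0,-0.2,0,0,-0.05,0,0,0,-0.2]

```text
clock: 10.2
position: [0.5607, 0.3945, 0.0916]
ee_rot: [0.001, 0.75, 0.661, 0.001]
contact_force: [3.7, -3.9, 3.6]
width: 0.0374
gripper_force: 41.2
```

```bash
sleep 1;python3 st.py
```

```text
10.2 q6 0.6384 pos [0.5607 0.3945 0.0916] yaw 82.8 F [ 3.7 -3.9  3.6] M [-0.637 -0.645  0.022] w 0.0374 g 41.2
```

Emit:
move_arm:
  steps: [0,0,-0.005,0,0,0,-0.2,0,0,-0.01,0,0,0,-0.2,0,0,-0.015,0,0,0,-0.2,0,0,-0.02,0,0,0,-0.2,0,0,-0.02,0,0,0,-0.2,0,0,-0.02,0,0,0,-0.2,0,0,-0.02,0,0,0,-0.2,0,0,-0.02,0,0,0,-0.2,0,0,-0.02,0,0,0,-0.2,0,0,-0.02,0,0,0,-0.2]

```text
clock: 11.2
position: [0.5605, 0.3945, 0.0916]
ee_rot: [0.0, 0.79, 0.613, 0.0]
contact_force: [3.8, -4.8, 4.4]
width: 0.0378
gripper_force: 41.2
```

```bash
sleep 1;python3 st.py
```

```text
11.2 q6 0.7636 pos [0.5605 0.3945 0.0916] yaw 75.63 F [ 3.8 -4.8  4.4] M [-0.613 -0.659 -0.008] w 0.0378 g 41.2
```

Emit:
move_arm:
  steps: [0,0,-0.005,0,0,0,-0.2,0,0,-0.01,0,0,0,-0.2,0,0,-0.015,0,0,0,-0.2,0,0,-0.02,0,0,0,-0.2,0,0,-0.02,0,0,0,-0.2,0,0,-0.02,0,0,0,-0.2,0,0,-0.02,0,0,0,-0.2,0,0,-0.02,0,0,0,-0.2,0,0,-0.02,0,0,0,-0.2,0,0,-0.02,0,0,0,-0.2]

```text
clock: 12.2
position: [0.5603, 0.3946, 0.0916]
ee_rot: [0.0, 0.827, 0.563, 0.0]
contact_force: [3.3, -3.9, 5.6]
width: 0.0373
gripper_force: 41.3
```

```bash
sleep 1;python3 st.py
```

```text
12.2 q6 0.8879 pos [0.5603 0.3946 0.0916] yaw 68.51 F [ 3.3 -3.9  5.6] M [-0.616 -0.569  0.283] w 0.0373 g 41.3
```

Emit:
move_arm:
  steps: [0,0,-0.01,0,0,0,-0.2,0,0,-0.02,0,0,0,-0.2,0,0,-0.03,0,0,0,-0.2,0,0,-0.04,0,0,0,-0.2,0,0,-0.05,0,0,0,-0.2,0,0,-0.06,0,0,0,-0.2,0,0,-0.07,0,0,0,-0.2,0,0,-0.07,0,0,0,-0.2,0,0,-0.07,0,0,0,-0.2,0,0,-0.07,0,0,0,-0.2]

```text
clock: 13.2
position: [0.5599, 0.3948, 0.0916]
ee_rot: [-0.0, 0.93, 0.369, 0.0]
contact_force: [2.3, -2.8, 5.7]
width: 0.038
gripper_force: 41.3
```

```bash
sleep 1;python3 st.py
```

```text
13.2 q6 1.3286 pos [0.5599 0.3948 0.0916] yaw 43.25 F [ 2.3 -2.8  5.7] M [-0.601 -0.475  0.003] w 0.038 g 41.3
```

Emit:
move_arm:
  steps: [0,0,-0.006,0,0,0,-0.2,0,0,-0.012,0,0,0,-0.2,0,0,-0.018,0,0,0,-0.2,0,0,-0.024,0,0,0,-0.2,0,0,-0.03,0,0,0,-0.2,0,0,-0.036,0,0,0,-0.2,0,0,-0.036,0,0,0,-0.2,0,0,-0.036,0,0,0,-0.2,0,0,-0.036,0,0,0,-0.2,0,0,-0.036,0,0,0,-0.2]

```text
clock: 14.2
position: [0.5597, 0.3951, 0.0916]
ee_rot: [-0.0, 0.965, 0.262, 0.0]
contact_force: [1.7, -2.1, 5.2]
width: 0.0376
gripper_force: 41.3
```

```bash
sleep 1;python3 st.py
```

```text
14.2 q6 1.554 pos [0.5597 0.3951 0.0916] yaw 30.35 F [ 1.7 -2.1  5.2] M [-0.454 -0.43   0.258] w 0.0376 g 41.3
```

Emit:
move_arm:
  steps: [0,0,-0.01,0,0,0,-0.2,0,0,-0.02,0,0,0,-0.2,0,0,-0.03,0,0,0,-0.2,0,0,-0.04,0,0,0,-0.2,0,0,-0.05,0,0,0,-0.2,0,0,-0.06,0,0,0,-0.2,0,0,-0.06,0,0,0,-0.2,0,0,-0.06,0,0,0,-0.2,0,0,-0.06,0,0,0,-0.2,0,0,-0.06,0,0,0,-0.2]

```text
clock: 15.2
position: [0.5596, 0.3955, 0.0916]
ee_rot: [-0.001, 0.997, 0.076, -0.0]
contact_force: [2.3, -2.2, 5.3]
width: 0.0376
gripper_force: 41.3
```

```bash
sleep 1;python3 st.py
```

```text
15.2 q6 1.9317 pos [0.5596 0.3955 0.0916] yaw 8.69 F [ 2.3 -2.2  5.3] M [-0.414 -0.367 -0.028] w 0.0376 g 41.3
```

Emit:
move_arm:
  steps: [0,0,-0.006,0,0,0,-0.2,0,0,-0.012,0,0,0,-0.2,0,0,-0.018,0,0,0,-0.2,0,0,-0.024,0,0,0,-0.2,0,0,-0.03,0,0,0,-0.2,0,0,-0.036,0,0,0,-0.2,0,0,-0.042,0,0,0,-0.2,0,0,-0.042,0,0,0,-0.2,0,0,-0.042,0,0,0,-0.2,0,0,-0.042,0,0,0,-0.2]

```text
clock: 16.2
position: [0.5596, 0.3958, 0.0916]
ee_rot: [-0.001, 0.998, -0.056, -0.0]
contact_force: [1.8, 0.3, 5.6]
width: 0.0376
gripper_force: 41.3
```

```bash
sleep 1;python3 st.py
```

```text
16.2 q6 2.1949 pos [0.5596 0.3958 0.0916] yaw -6.38 F [1.8 0.3 5.6] M [-0.25  -0.317  0.26 ] w 0.0376 g 41.3
```

Emit:
move_arm:
  steps: [0,0,-0.01,0,0,0,-0.2,0,0,-0.02,0,0,0,-0.2,0,0,-0.03,0,0,0,-0.2,0,0,-0.04,0,0,0,-0.2,0,0,-0.05,0,0,0,-0.2,0,0,-0.056,0,0,0,-0.2,0,0,-0.056,0,0,0,-0.2,0,0,-0.056,0,0,0,-0.2,0,0,-0.056,0,0,0,-0.2,0,0,-0.056,0,0,0,-0.2]

```text
clock: 17.2
position: [0.5597, 0.3961, 0.0916]
ee_rot: [-0.001, 0.973, -0.23, -0.0]
contact_force: [1.3, 1.8, 5.4]
width: 0.0375
gripper_force: 41.2
```

```bash
sleep 1;python3 st.py
```

```text
17.2 q6 2.5468 pos [0.5597 0.3961 0.0916] yaw -26.57 F [1.3 1.8 5.4] M [ 0.081 -0.173  0.004] w 0.0375 g 41.2
```

Three clicks counted (peaks near yaw 69, 33 and -3, now zero torque). I'll release and retreat towards the bottle.

Emit:
move_arm:
  steps: [0,0,0,0,0,0,1,0,0,0,0,0,0,1,0,0,0,0,0,0,1,0,0,0,0,0,0,1,0,0,0,0,0,0.03,1,0,0,0,0,0,0.08,1,0,0,0.02,0,0,0.13,1,0,0,0.04,-0.04,-0.03,0.14,1,0,0,0.06,-0.08,-0.06,0.14,1,0,0,0.074,-0.11,-0.1,0.14,1]

```text
clock: 18.2
position: [0.4485, 0.2952, 0.2318]
ee_rot: [-0.0, 1.0, 0.003, 0.0]
contact_force: [0.1, -0.8, 0.7]
width: 0.0855
gripper_force: 0.0
```

```bash
sleep 1;python3 st.py
```

```text
18.2 q6 2.0162 pos [0.4485 0.2952 0.2318] yaw 0.37 F [ 0.1 -0.8  0.7] M [-0.024 -0.001  0.049] w 0.0855 g 0.0
```

Emit:
move_arm:
  steps: [0,0,0,-0.07,-0.35,0,1,0,0,0,-0.07,-0.35,0,1,0,0,0,-0.07,-0.35,0,1,0,0,0,-0.07,-0.35,0,1,0,0,0,-0.07,-0.35,0,1,0,0,0,-0.07,-0.35,0,1,0,0,0,-0.07,-0.35,0,1,0,0,0,0.006,-0.58,0,1,0,0,0,0.006,-0.58,0,1,0,0,0,0.006,-0.58,0,1]

```text
clock: 19.2
position: [0.4267, -0.1928, 0.2316]
ee_rot: [-0.0, 1.0, -0.0, 0.0]
contact_force: [2.1, 0.3, -0.8]
width: 0.0857
gripper_force: 0.0
```

```bash
sleep 1;python3 st.py; python3 - <<'E'
from rig import manip
import cv2,numpy as np
a=manip.get_image("top")["pixels"][195:230,275:385];b=manip.get_image("scene")["pixels"][230:330,90:200]
cv2.imwrite("pics/k2.png",np.vstack([cv2.resize(a,(550,175)),cv2.resize(b,(550,400))]))
E
```

```text
19.2 q6 0.9978 pos [ 0.4267 -0.1928  0.2316] yaw -0.04 F [ 2.1  0.3 -0.8] M [-0.025 -0.012  0.019] w 0.0857 g 0.0
```

View pics/k2.png

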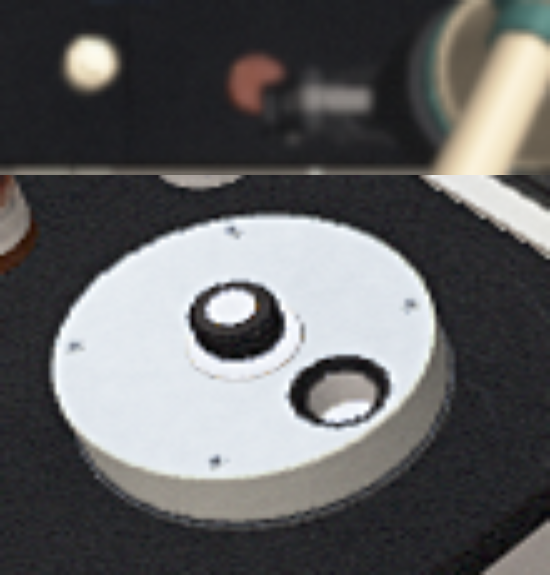

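The port crop now shows a wide bright cup under the collar (crop (340,390)), where before there was a narrow bore. The weight and stopper haven't moved. Now going down over the bottle.

Emit:
move_arm:
  steps: [0,0,0,0.028,-0.094,0,1,0,0,0,0.028,-0.094,0,1,0,0,0,0.028,-0.094,0,1,0,0,0,0.028,-0.094,-0.04,1,0,0,0,0.028,-0.094,-0.08,1,0,0,0,0.028,-0.094,-0.11,1,0,0,0,0.028,-0.094,-0.13,1,0,0,0,0.028,-0.094,-0.145,1,0,0,0,0.028,-0.094,-0.155,1,0,0,0,0.028,-0.094,-0.155,1]

```text
clock: 20.3
position: [0.454, -0.2834, 0.0752]
ee_rot: [-0.001, 1.0, 0.0, -0.001]
contact_force: [-0.6, 0.3, 0.8]
width: 0.0856
gripper_force: 0.0
```

```bash
sleep 1;python3 st.py; python3 - <<'E'
from rig import manip
import cv2,numpy as np
a=manip.get_image("top")["pixels"][190:230,300:400];b=manip.get_image("scene")["pixels"][90:190,290:400]
cv2.imwrite("pics/k3.png",np.vstack([cv2.resize(a,(500,200)),cv2.resize(b,(500,400))]))
E
```

```text
20.3 q6 0.8818 pos [ 0.454  -0.2834  0.0752] yaw 0.05 F [-0.6  0.3  0.8] M [-0.044  0.032  0.041] w 0.0856 g 0.0
```

View pics/k3.png

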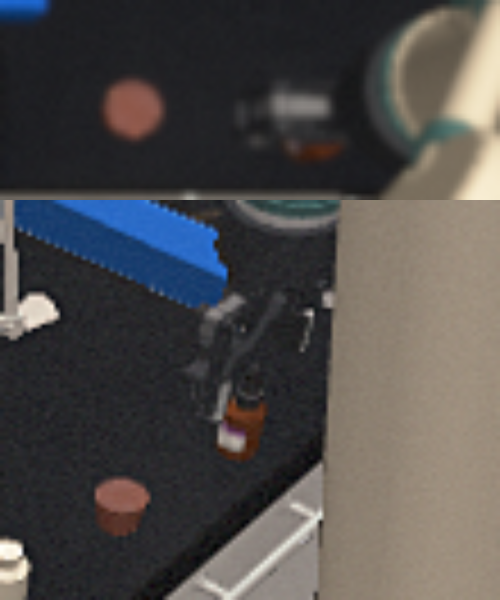

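The open fingers straddle the bottle's cap (scene crop cap near (250,380)). I'll correct 3 mm in y, lower 4 mm and close.

Emit:
move_arm:
  steps: [0,0,0,0,-0.003,-0.004,1,0,0,0,0,-0.003,-0.004,1,0,0,0,0,-0.003,-0.004,0,0,0,0,0,-0.003,-0.004,-0.7,0,0,0,0,-0.003,-0.004,-0.7,0,0,0,0,-0.003,-0.004,-0.7,0,0,0,0,-0.003,-0.004,-0.7,0,0,0,0,-0.003,-0.004,-0.7,0,0,0,0,-0.003,-0.004,-0.7,0,0,0,0,-0.003,-0.004,-0.7]
  squeeze: 25

```text
clock: 21.4
position: [0.455, -0.2879, 0.0724]
ee_rot: [0.0, 1.0, 0.0, 0.0]
contact_force: [0.2, -0.5, 1.0]
width: 0.016
gripper_force: 24.5
```

```bash
sleep 1;python3 st.py
```

```text
21.4 q6 0.8772 pos [ 0.455  -0.2879  0.0724] yaw 0.02 F [ 0.2 -0.5  1. ] M [ 0.075  0.054 -0.005] w 0.016 g 24.5
```

Emit:
move_arm:
  steps: [0,0,0,0,0,0.01,-0.7,0,0,0,0,0,0.03,-0.7,0,0,0,0,0,0.07,-0.7,0,0,0,0,0,0.11,-0.7,0,0,0,-0.02,0.04,0.14,-0.7,0,0,0,-0.04,0.08,0.15,-0.7,0,0,0,-0.055,0.12,0.15,-0.7,0,0,0,-0.07,0.16,0.15,-0.7,0,0,0,-0.075,0.2,0.15,-0.7,0,0,0,-0.075,0.24,0.15,-0.7]

```text
clock: 22.4
position: [0.3786, -0.0464, 0.2231]
ee_rot: [0.0, 1.0, -0.0, 0.0]
contact_force: [0.9, 0.2, -0.7]
width: 0.0159
gripper_force: 24.6
```

```bash
sleep 1;python3 st.py
```

```text
22.4 q6 1.267 pos [ 0.3786 -0.0464  0.2231] yaw -0.05 F [ 0.9  0.2 -0.7] M [ 0.003 -0.077  0.02 ] w 0.0159 g 24.6
```

Emit:
move_arm:
  steps: [0,0,0,0,0.04,0,-0.7,0,0,0,0,0.08,0,-0.7,0,0,0,0,0.12,0,-0.7,0,0,0,0,0.16,0,-0.7,0,0,0,0,0.2,0,-0.7,0,0,0,0.01,0.24,0,-0.7,0,0,0,0.02,0.28,0,-0.7,0,0,0,0.035,0.32,0,-0.7,0,0,0,0.055,0.355,0,-0.7,0,0,0,0.08,0.385,0,-0.7]

```text
clock: 23.4
position: [0.4596, 0.3393, 0.223]
ee_rot: [-0.0, 1.0, 0.001, 0.0]
contact_force: [0.8, -0.6, -0.4]
width: 0.0162
gripper_force: 24.6
```

```bash
sleep 1;python3 st.py
```

```text
23.4 q6 2.0825 pos [0.4596 0.3393 0.223 ] yaw 0.13 F [ 0.8 -0.6 -0.4] M [-0.008 -0.041 -0.016] w 0.0162 g 24.6
```

Emit:
move_arm:
  steps: [0,0,0,0.02,0.025,0,-0.7,0,0,0,0.041,0.053,0,-0.7,0,0,0,0.041,0.053,-0.02,-0.7,0,0,0,0.041,0.053,-0.04,-0.7,0,0,0,0.041,0.053,-0.055,-0.7,0,0,0,0.041,0.053,-0.06,-0.7,0,0,0,0.041,0.053,-0.06,-0.7,0,0,0,0.041,0.053,-0.06,-0.7,0,0,0,0.041,0.053,-0.06,-0.7,0,0,0,0.041,0.053,-0.06,-0.7]

```text
clock: 24.4
position: [0.5014, 0.3903, 0.1634]
ee_rot: [-0.0, 1.0, 0.0, 0.001]
contact_force: [0.1, -0.2, -1.1]
width: 0.0162
gripper_force: 24.6
```

```bash
sleep 1;python3 st.py; python3 - <<'E'
from rig import manip
import cv2,numpy as np
a=manip.get_image("top")["pixels"][150:230,90:190];b=manip.get_image("scene")["pixels"][225:315,95:215]
cv2.imwrite("pics/k4.png",np.hstack([cv2.resize(a,(350,280)),cv2.resize(b,(450,338))[:280]]))
cv2.imwrite("pics/k4.png",cv2.resize(b,(720,540),interpolation=cv2.INTER_CUBIC))
E
```

```text
24.4 q6 2.1227 pos [0.5014 0.3903 0.1634] yaw 0.02 F [ 0.1 -0.2 -1.1] M [ 0.006  0.019 -0.013] w 0.0162 g 24.6
```

View pics/k4.png

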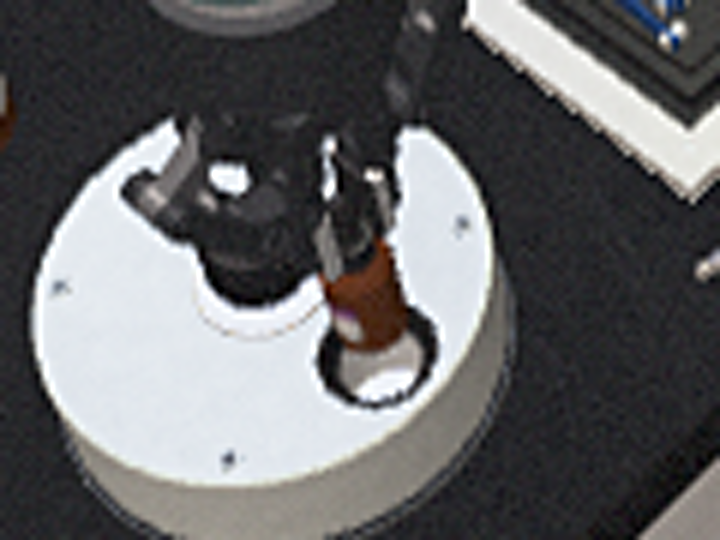

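The bottle hangs upright above the port ring: its bottom front edge is at crop (378,352) and the ring centre is at (377,353). Checking the alignment numerically.

```bash
python3 - <<'E'
from h import *
S=pickle.load(open("scene0.pkl","rb"))
a=np.linspace(0,6.28,90)
def box(c,z,r):
    p=np.array([proj(S,np.array([c[0]+r*np.cos(q),c[1]+r*np.sin(q),z])) for q in a]); return ((p.min(0)-[95,225])*6+3).round(0),((p.max(0)-[95,225])*6+3).round(0)
print("base",box((.5014,.3903),.091,.0135)); print("collar",box((.5007,.3917),.070,.023)); print("shoulder",box((.5014,.3903),.141,.0135))
b=cv2.imread("pics/k4.png").astype(int); m=((b[...,2]-b[...,0])>45).astype(np.uint8)
n,l,st,ce=cv2.connectedComponentsWithStats(m); k=[i for i in range(1,n) if 300<ce[i][0]<430 and st[i][4]>300]; print([st[i] for i in k])
for y in (260,280,300,320,335): 
    x=np.nonzero(m[y,300:440])[0]+300; print(y,x.min(),x.max())
E
```

```text
base (array([332., 289.]), array([407., 354.]))
collar (array([314., 299.]), array([440., 410.]))
shoulder (array([309., 215.]), array([387., 282.]))
[array([ 319,  239,   85,  109, 3478], dtype=int32)]
260 374 390
280 320 389
300 332 394
320 360 384
335 366 395
```

Emit:
move_arm:
  steps: [0,0,0,-0.0007,0.001,0,-0.7,0,0,0,-0.0007,0.001,-0.005,-0.7,0,0,0,-0.0007,0.001,-0.01,-0.7,0,0,0,-0.0007,0.001,-0.015,-0.7,0,0,0,-0.0007,0.001,-0.02,-0.7,0,0,0,-0.0007,0.001,-0.023,-0.7,0,0,0,-0.0007,0.001,-0.026,-0.7,0,0,0,-0.0007,0.001,-0.028,-0.7,0,0,0,-0.0007,0.001,-0.03,-0.7,0,0,0,-0.0007,0.001,-0.03,-0.7]

```text
clock: 25.5
position: [0.5003, 0.3911, 0.1322]
ee_rot: [0.0, 1.0, 0.0, 0.0]
contact_force: [-0.1, 1.1, -1.5]
width: 0.016
gripper_force: 24.6
```

```bash
sleep 1;python3 st.py
```

```text
25.5 q6 2.1247 pos [0.5003 0.3911 0.1322] yaw 0.02 F [-0.1  1.1 -1.5] M [ 0.039 -0.119 -0.042] w 0.016 g 24.6
```

Emit:
move_arm:
  steps: [0,0,0,0,0,-0.003,-0.7,0,0,0,0,0,-0.006,-0.7,0,0,0,0,0,-0.009,-0.7,0,0,0,0,0,-0.012,-0.7,0,0,0,0,0,-0.015,-0.7,0,0,0,0,0,-0.018,-0.7,0,0,0,0,0,-0.021,-0.7,0,0,0,0,0,-0.024,-0.7,0,0,0,0,0,-0.026,-0.7,0,0,0,0,0,-0.026,-0.7]

```text
clock: 26.5
position: [0.5003, 0.3911, 0.1059]
ee_rot: [0.0, 1.0, 0.0, -0.0]
contact_force: [1.1, 0.4, -1.6]
width: 0.0159
gripper_force: 24.6
```

```bash
sleep 1;python3 st.py
```

```text
26.5 q6 2.1246 pos [0.5003 0.3911 0.1059] yaw 0.02 F [ 1.1  0.4 -1.6] M [ 0.017 -0.201 -0.057] w 0.0159 g 24.6
```

Emit:
move_arm:
  steps: [0,0,0,0,0,-0.001,-0.7,0,0,0,0,0,-0.002,-0.7,0,0,0,0,0,-0.003,-0.7,0,0,0,0,0,-0.004,-0.7,0,0,0,0,0,-0.005,-0.7,0,0,0,0,0,-0.006,-0.7,0,0,0,0,0,-0.007,-0.7,0,0,0,0,0,-0.008,-0.7,0,0,0,0,0,-0.008,-0.7,0,0,0,0,0,-0.008,-0.7]

```text
clock: 27.5
position: [0.5002, 0.3912, 0.0982]
ee_rot: [0.0, 1.0, 0.0, -0.0]
contact_force: [-0.1, 0.0, -0.7]
width: 0.0161
gripper_force: 24.6
```

```bash
sleep 1;python3 st.py
```

```text
27.5 q6 2.1246 pos [0.5002 0.3912 0.0982] yaw 0.02 F [-0.1  0.  -0.7] M [ 0.006 -0.156  0.001] w 0.0161 g 24.6
```

One more slow millimetre to feel the floor.

Emit:
move_arm:
  steps: [0,0,0,0,0,-0.0002,-0.7,0,0,0,0,0,-0.0004,-0.7,0,0,0,0,0,-0.0006,-0.7,0,0,0,0,0,-0.0008,-0.7,0,0,0,0,0,-0.001,-0.7,0,0,0,0,0,-0.001,-0.7,0,0,0,0,0,-0.001,-0.7,0,0,0,0,0,-0.001,-0.7,0,0,0,0,0,-0.001,-0.7,0,0,0,0,0,-0.001,-0.7]

```text
clock: 28.5
position: [0.5003, 0.3912, 0.0974]
ee_rot: [0.0, 1.0, 0.0, 0.0]
contact_force: [0.1, -0.9, 0.9]
width: 0.0162
gripper_force: 24.7
```

```bash
sleep 1;python3 st.py
```

```text
28.5 q6 2.1247 pos [0.5003 0.3912 0.0974] yaw 0.02 F [ 0.1 -0.9  0.9] M [-0.002 -0.128 -0.035] w 0.0162 g 24.7
```

Emit:
move_arm:
  steps: [0,0,0,0,0,-0.0002,-0.7,0,0,0,0,0,-0.0004,-0.7,0,0,0,0,0,-0.0006,-0.7,0,0,0,0,0,-0.0008,-0.7,0,0,0,0,0,-0.0008,-0.7,0,0,0,0,0,-0.0008,-0.7,0,0,0,0,0,-0.0008,-0.7,0,0,0,0,0,-0.0008,-0.7,0,0,0,0,0,-0.0008,-0.7,0,0,0,0,0,-0.0008,-0.7]

```text
clock: 29.5
position: [0.5004, 0.3912, 0.0974]
ee_rot: [-0.0, 1.0, 0.0, 0.0]
contact_force: [0.2, -0.1, 5.5]
width: 0.016
gripper_force: 25.2
```

```bash
sleep 1;python3 st.py
```

```text
29.5 q6 2.1246 pos [0.5004 0.3912 0.0974] yaw 0.02 F [ 0.2 -0.1  5.5] M [-0.13   0.096 -0.05 ] w 0.016 g 25.2
```

The bottle is seated (5.5 N on the floor of the cup). Open and retreat straight up.

Emit:
move_arm:
  steps: [0,0,0,0,0,0,-0.4,0,0,0,0,0,0,0,0,0,0,0,0,0,0.1,0,0,0,0,0,0,0.1,0,0,0,0,0,0,0.1,0,0,0,0,0,0.02,0.1,0,0,0,0,0,0.05,0.1,0,0,0,0,0,0.09,0.1,0,0,0,0,0,0.13,0.1,0,0,0,-0.05,-0.03,0.14,0.1]

```text
clock: 30.5
position: [0.4654, 0.3699, 0.2403]
ee_rot: [-0.004, 1.0, -0.0, 0.007]
contact_force: [-0.4, 0.1, 0.8]
width: 0.0472
gripper_force: 0.0
```

Emit:
move_arm:
  steps: [0,0,0,-0.05,-0.04,0,0.1,0,0,0,-0.07,-0.08,0,0.1,0,0,0,-0.07,-0.12,0,0.1,0,0,0,-0.07,-0.16,0,0.1,0,0,0,-0.07,-0.2,0,0.1,0,0,0,-0.07,-0.24,0,0.1,0,0,0,-0.07,-0.28,0,0.1,0,0,0,-0.07,-0.28,0,0.1,0,0,0,-0.07,-0.28,0,0.1,0,0,0,-0.07,-0.28,0,0.1]

```text
clock: 31.5
position: [0.388, 0.0866, 0.235]
ee_rot: [-0.0, 1.0, 0.0, 0.0]
contact_force: [0.0, 0.3, -0.3]
width: 0.0471
gripper_force: 0.0
```

```bash
sleep 1;python3 st.py; python3 - <<'E'
from rig import manip
import cv2,numpy as np
from h import *
T=manip.get_image("top");S=manip.get_image("scene")
a=T["pixels"][140:230,90:380];b=S["pixels"][210:330,90:250]
cv2.imwrite("pics/k5.png",np.vstack([cv2.resize(a,(640,199)),cv2.resize(b,(533,400),interpolation=cv2.INTER_CUBIC)[:,:]] if 0 else [cv2.resize(a,(533,165)),cv2.resize(b,(533,400),interpolation=cv2.INTER_CUBIC)]))
for z in(.075,.109): 
    p=proj(S,np.array([.5003,.3912,z])); print(z,((np.array(p)-[90,210])*3.33+[0,165]).round())
E
```

```text
31.5 q6 1.6132 pos [0.388  0.0866 0.235 ] yaw 0.05 F [ 0.   0.3 -0.3] M [ 0.009 -0.011  0.026] w 0.0471 g 0.0
0.075 [224. 406.]
0.109 [216. 379.]
```

View pics/k5.png

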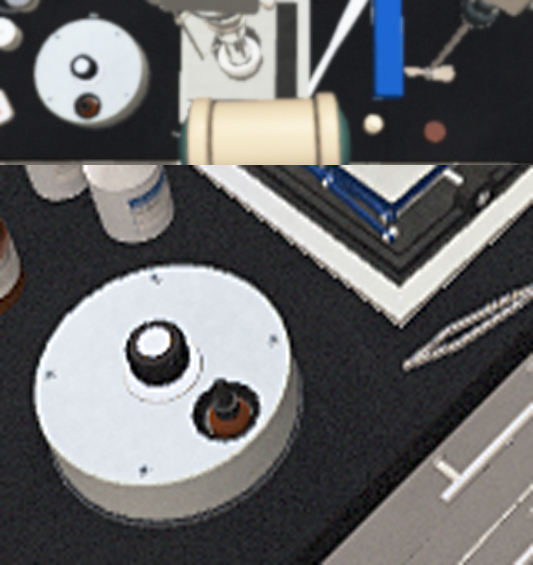

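The bottle stands in the port, with its cap top at crop (219,382) against a predicted (216,379) when home. The weight (373,124) and stopper (434,131) are untouched in the top strip.

```bash
python3 -c "
from rig import manip
print(manip.sign_off())"
```

```text
the job is handed in; nothing more can be done
None
```

The tester is set to the third click from its end stop, the amber bottle stands home and upright in the port, the weight and stopper were left where they stood, and the job is handed in (31.5 s used of 69 s; the sign-off gave no verdict).

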